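# Raise the microphone stand until it locks

### The arm

A 7-joint arm with a two-finger parallel gripper is mounted at the origin on the work surface. World frame = base frame: x ahead of the robot, y to its left, z up, the work surface at z = 0. Lengths are in m, angles in rad, forces in N, time in s.
With the tool pointing down it reaches from about 0.425 to 0.925 m from the base axis. Payload 6.8 kg.
Tool frame: the origin (TCP) lies midway between the tips of the shut fingers; the grasp point (between the pads) lies 19 mm behind it; y points along the fingers, z is the direction in which the jaws open and shut, and the axes are right-handed (so a half turn about y gives the same grasp; the last joint's range is limited). The gripper opens to 85 mm and grips with 20 to 120 N. Pads are 22 mm wide; open, the fingers measure 114 mm over their backs; the gripper's body (76 mm by 85 mm) begins 54 mm behind the grasp point. The pads swing forward as they close: fully open they stand 13 mm farther back than shut.
Start: joints at [-1.424, 0.477, 0.022, 1.555, -0.011, 1.109, -0.083], TCP at [0.17, 0.653, 0.231] pointing down, gripper open.
Joint ranges: [-2.96, 2.96], [-0.34, 2.1], [-1.41, 1.46], [0.24, 2.44], [-1.37, 4.51], [0.17, 1.92], [-2.96, 2.96]. Speed limits (rad/s): [2.39, 2.39, 3.14, 3.14, 3.14, 3.14, 3.14].

### API

Orientations are given as a unit quaternion [w, x, y, z].
In Python, from station import bot gives the robot as it stands. The module is installed in compiled form; this text tells all that it offers.
- The arm moves only by the shell command python3 -m crank 'ROWS' [FORCE]. ROWS is JSON, a list of rows, each an object with "linear": the shift along the tool's x, y, z in m, a list of three; "dr": the turn, a rotation vector about the tool's x, y, z in degrees, a list of three; "hand": the gripper command: -1 is shut, 1 is fully open, values between are in proportion. A call has 1 to 10 rows; each row is the pose to reach, as a shift and turn from the pose commanded when the call began, along the tool's axes at that moment; what a row does not reach only later rows make up. A row lasts 1/12 s, in which the tool goes at most 41.7 mm and 7.16 degrees, less where a joint would pass 70% of its speed; a pose out of reach is approached as far as the arm can. A call with a gripper value outside its range is refused whole. The fingers move at their own pace and stop on an object; FORCE is the grip in N (left out, the last holds). Time passes only in rows, so rows that repeat a pose let the fingers close. It gives the time, the measured TCP pose, the force and the opening at its end, in the units of the state.
- bot.get_obs(): the state, without advancing time (a new reading comes with each control period).
- bot.read_camera(name): name is "scene" or "top"; returns the picture (420x560x3 uint8, blue, green, red); there is no depth.
- bot.camera_params(name): a dict with "K" (3x3 intrinsics, pixels), "k1" (the pictures are not rectified: a ray, as slopes to the right and down, at radius r is drawn at 1 + k1 r^2 times it, then the intrinsics apply), "R" (3x3) and "t" (3): a world point X has camera coordinates R X + t. Camera axes: x right, y down, z forward; pixel columns grow to the right and rows downward; lengths in m; the calibration is good to about 2 mm. A picture is of the moment at which its call begins. camera_params takes no time and is no camera call.
- bot.hand_in(): hands the job in, once; it reports no verdict.
Trained networks look in the newest picture that a camera, given by its name, has taken for a name from the list of things; names that differ only in an ending like _2 or _b are one class to them, and where a whole thing is asked for, a point or a joint stands for the part that bears it (a point fixed in the world has none). Each returns a list of dicts, best first, with "score" (0 to 1); they miss things now and then, are a little off and sometimes report something else, mostly with a low value. They report only what shows in the picture. A call takes as long as a camera call. They do not tell look-alikes from the thing itself.
- bot.search_frame(camera, target): "extent" ([left, top, right, bottom] in pixels, round what is visible of it).
- bot.cut_out(camera, target): "pixels" (420x560 bool, what is visible of it) and "extent" ([left, top, right, bottom] in pixels, round what is visible of it).
- bot.place_of(camera, target): "xy" ([column, row] in pixels: a listed point, or the origin of a listed thing).
The state is a dict: "t": time; "q": joint angles; "joint_vel": joint speeds; "joint_torque": joint torques, N m; "eef_pos": TCP position; "tool_rot": TCP orientation; "contact_force": force on the tool from outside, world axes, zero at the start; "torque": the same for the moment, N m; "gripper_width": opening from 0.0 (shut) to 1.0 (fully open).
Only numpy, scipy, OpenCV 4.12 (cv2) and the standard library are available. Lean on these libraries where they do the work, as an engineer would, in place of code of your own. Each camera call takes 0.05 s, during which the arm holds its last target. There are 200 camera calls.

### The job

Two telescoping microphone stands are set out in the sound corner. Pull the clip of the blue-clipped stand up until its red lock button clicks out of the sleeve, then let go so that the stand stays locked at full height. Leave the yellow-clipped stand as it is and do not disturb the pink tumbler.

Things in the scene. Friction and masses are not known exactly. Their poses are not given: they have to be found in the camera images.
- blue_clip (a point): Centre of the blue microphone clip to grip: a U-shaped block 44 mm long (its x), 26 mm wide (its y; flat sides to pinch), 45 mm high (23 below this point, 22 above), z up. It tops an 18 mm post that slides straight up, without turning, in the sleeve (about 4 N friction, 150 g, stays where left). Starts 158 to 178 mm above the table; hard stop at 242 mm. Stand's place and yaw vary.
- blue_button (a joint): Metres the blue stand's red lock button has come out: near 0 while hidden in the sleeve, about 0.009 when clicked out, 6 mm proud of the sleeve. A 10 mm round spring button on the clip's +x side; pops out by itself in the sleeve's grey-marked slot (90 to 116 mm above the table) once the clip's centre reaches about 228 mm; then the clip cannot sink below 227 mm.
- yellow_clip (a point): Centre of the yellow clip of the second, otherwise identical stand, at least 170 mm away; not to be moved. Both stands: upright black sleeve, 33 mm greatest diameter, top 130 mm above the table, on a round dark steel base 100 mm across and 15 mm high, screwed to the table.
- tumbler: Pale pink closed drinking tumbler, 68 mm in diameter and 150 mm high, 175 to 350 g, standing loose on the table behind the stands as seen from the robot; origin at the centre of its underside, z up.
There are look-alikes about, which are no part of the job. What is shaped like the tumbler but purple or turquoise is not meant. Leave any purple look-alike of the part that bears blue_clip alone.

How it is judged:
At the end, for the whole second after the job is handed in: The blue stand's lock button is out by more than 5 mm with its clip centre more than 220 mm above the table, the clip is released, the yellow clip is within 15 mm of where it was, and the tumbler stands upright within 30 mm of where it was (value of joint blue_button above 0.005 m and height (world z) of blue_clip above 0.22 m and distance of yellow_clip from where it was at the start of the episode below 0.015 m and distance of tumbler from where it was at the start of the episode below 0.03 m and angle between tumbler's own z axis and vertical below 0.2 rad); the robot touches nothing.
It fails at once if the yellow stand's clip is moved by more than 15 mm (distance of yellow_clip from where it was at the start of the episode above 0.015 m).
It fails at once if the tumbler is knocked over or pushed away by more than 30 mm (distance of tumbler from where it was at the start of the episode above 0.03 m or angle between tumbler's own z axis and vertical above 0.2 rad).
It also fails if it takes over 29 s, if anything falls off the work surface, if the arm or the gripper's body presses on something with over 40 N, if the wrist force passes 120 N, or if a joint passes its speed limit or range.

## Working session

There is one attempt and no reset: what is moved stays moved. The work goes in short steps, Python scripts to look and compute and a shell command to move; the robot and the scene stay as the last step left them, time stands still between calls to the robot, and variables do not carry over. Pictures are saved under pics/ and viewed, about 8 in all and at most 12, crops included, and the job is handed in when it is done.

```bash
mkdir -p pics; python3 - <<'E'
from station import bot
import cv2,numpy as np
for c in("scene","top"):
    im=bot.read_camera(c); cv2.imwrite(f"pics/{c}0.png",im)
    p=bot.camera_params(c); print(c,np.round(p["K"],1).tolist(),p["k1"],np.round(p["R"],3).tolist(),np.round(p["t"],3).tolist())
    for n in("blue_clip","yellow_clip","tumbler"):
        print(n,[(np.round(d["xy"],1).tolist(),round(d["score"],2)) for d in bot.place_of(c,n)][:5])
        print('  ext',[(np.round(d["extent"]).tolist(),round(d["score"],2)) for d in bot.search_frame(c,n)][:5])
o=bot.get_obs(); print({k:np.round(v,3).tolist() for k,v in o.items()})
a,b=[cv2.imread(f"pics/{c}0.png") for c in("scene","top")]
E
```

```text
scene [[545.7, 0.0, 280.6], [0.0, 545.7, 202.7], [0.0, 0.0, 1.0]] -0.11963195218359354 [[0.625, 0.78, 0.01], [0.632, -0.498, -0.594], [-0.459, 0.378, -0.804]] [-0.383, -0.351, 1.514]
blue_clip [([254.8, 156.0], 0.81), ([338.1, 147.0], 0.71), ([291.0, 101.2], 0.59)]
  ext [([245.0, 140.0, 269.0, 168.0], 0.96), ([281.0, 91.0, 304.0, 114.0], 0.81), ([327.0, 133.0, 350.0, 156.0], 0.64)]
yellow_clip [([216.9, 233.7], 0.92)]
  ext [([207.0, 216.0, 221.0, 246.0], 0.67)]
tumbler [([325.5, 280.5], 0.96), ([359.5, 245.4], 0.83), ([282.8, 312.7], 0.58)]
  ext [([352.0, 192.0, 388.0, 256.0], 0.8), ([266.0, 264.0, 302.0, 324.0], 0.75), ([311.0, 230.0, 351.0, 295.0], 0.7), ([205.0, 218.0, 222.0, 247.0], 0.45)]
top [[476.6, 0.0, 284.2], [0.0, 476.6, 218.1], [0.0, 0.0, 1.0]] 6.813072229337028e-05 [[0.028, -0.999, 0.027], [-0.98, -0.033, -0.196], [0.197, -0.021, -0.98]] [-0.038, 0.656, 0.907]
blue_clip [([192.2, 222.0], 0.95), ([275.5, 269.7], 0.81), ([189.3, 308.7], 0.7)]
  ext [([176.0, 296.0, 204.0, 325.0], 0.94), ([183.0, 205.0, 208.0, 232.0], 0.87), ([267.0, 257.0, 291.0, 285.0], 0.58)]
yellow_clip [([381.1, 209.1], 0.71)]
  ext [([367.0, 200.0, 393.0, 227.0], 0.76)]
tumbler [([228.8, 168.5], 0.91), ([338.7, 165.8], 0.78), ([284.7, 162.5], 0.76)]
  ext [([270.0, 122.0, 309.0, 176.0], 0.82), ([326.0, 130.0, 367.0, 177.0], 0.73), ([208.0, 134.0, 248.0, 184.0], 0.6)]
{'t': 0.7, 'q': [-1.424, 0.477, 0.022, 1.555, -0.011, 1.109, -0.083], 'joint_vel': [-0.001, 0.001, 0.0, -0.002, -0.001, -0.003, -0.002], 'joint_torque': [-0.001, -59.616, 1.606, -28.149, 0.013, 0.002, 0.0], 'eef_pos': [0.17, 0.653, 0.231], 'tool_rot': [0.701, -0.701, 0.09, -0.09], 'contact_force': [-0.076, 0.971, -0.752], 'torque': [-0.024, -0.002, -0.044], 'gripper_width': 0.998}
```

View pics/scene0.png

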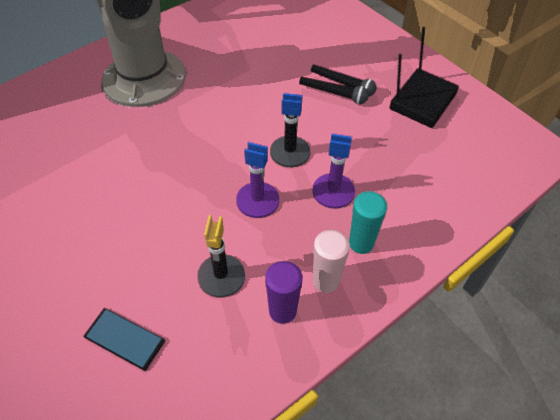

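View pics/top0.png

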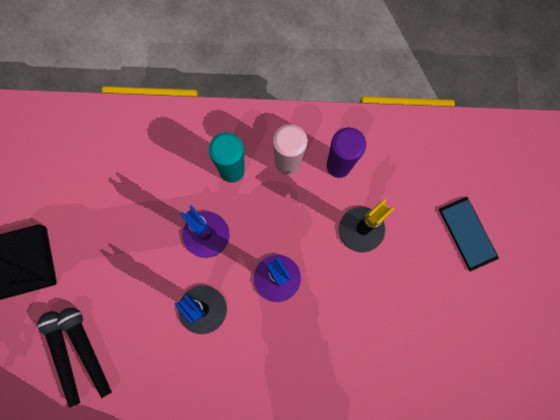

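Scene picture: the candidates for the blue clip are (255,156) and (338,147), both on purple stands, and (291,101) on a black sleeve with a dark base. In the top picture these are (275,270), (192,222) and (189,309). I choose the black-sleeved one, scene (291,101) / top (189,309). The yellow clip is at scene (215,233), and the pink tumbler is at (330,262), between the turquoise and the purple ones.

```bash
cat > h.py <<'E'
import numpy as np,cv2
from station import bot
def P(c): p=bot.camera_params(c); return [np.array(p[k]) for k in("K","R","t")]+[np.array([p["k1"],0,0,0.])]
def und(c,uv):
    K,R,t,d=P(c); return cv2.undistortPoints(np.array(uv,float).reshape(-1,1,2),K,d,criteria=(3,50,1e-10)).reshape(-1,2)
def tri(uv1,uv2,c1="scene",c2="top"):
    M=[np.c_[P(c)[1],P(c)[2]] for c in(c1,c2)]
    X=cv2.triangulatePoints(M[0],M[1],und(c1,uv1).T,und(c2,uv2).T); return (X[:3]/X[3]).T
def proj(c,X):
    K,R,t,d=P(c); return cv2.projectPoints(np.array(X,float).reshape(-1,1,3),cv2.Rodrigues(R)[0],t,K,d)[0].reshape(-1,2)
def onz(c,uv,z):
    K,R,t,d=P(c); r=np.c_[und(c,uv),np.ones(len(und(c,uv)))]@R; o=-R.T@t
    return o+r*((z-o[2])/r[:,2])[:,None]
E
python3 - <<'E'
from h import *
S=[[291,101.2],[254.8,156],[338.1,147],[216.9,233.7],[325.5,280.5],[359.5,245.4],[282.8,312.7]]
T=[[189.3,308.7],[275.5,269.7],[192.2,222],[381.1,209.1],[284.7,162.5],[228.8,168.5],[338.7,165.8]]
X=tri(S,T); print(np.round(X,3)); print(np.round(proj("top",X)-T,1).tolist())
# bases centre at z=.015
print("base", np.round(onz("top",[[202,309],[277,278],[206,234],[362,229]],.012),3).tolist(), np.round(onz("scene",[[290,151],[258,199],[334,190]],.012),3).tolist())
a=cv2.imread("pics/scene0.png")[85:170,245:345]; b=cv2.imread("pics/top0.png")[280:345,160:240]
a=cv2.resize(a,(400,340),interpolation=cv2.INTER_CUBIC); b=cv2.resize(b,(400,325),interpolation=cv2.INTER_CUBIC)
cv2.imwrite("pics/crop1.png",np.hstack([a[:325],b]))
E
```

```text
Traceback (most recent call last):
  File "h.py", line 8, in tri
    X=cv2.triangulatePoints(M[0],M[1],und(c1,uv1).T,und(c2,uv2).T); return (X[:3]/X[3]).T
                                      ~~~^^^^^^^^
  File "h.py", line 5, in und
    K,R,t,d=P(c); return cv2.undistortPoints(np.array(uv,float).reshape(-1,1,2),K,d,criteria=(3,50,1e-10)).reshape(-1,2)
                         ~~~~~~~~~~~~~~~~~~~^^^^^^^^^^^^^^^^^^^^^^^^^^^^^^^^^^^^^^^^^^^^^^^^^^^^^^^^^^^^^^
cv2.error: OpenCV(4.12.0) :-1: error: (-5:Bad argument) in function 'undistortPoints'
> Overload resolution failed:
>  - undistortPoints() got an unexpected keyword argument 'criteria'
>  - undistortPoints() got an unexpected keyword argument 'criteria'
```

```bash
sed -i 's/undistortPoints(/undistortPointsIter(/; s/,K,d,criteria=(3,50,1e-10))/,K,d,None,None,(3,50,1e-10))/' h.py
cat >> h.py <<'E'
from scipy.optimize import differential_evolution
def box(p):
    x,y,z,w=p; s=np.array([[a,b,c] for a in(-.022,.022) for b in(-.013,.013) for c in(-.023,.022)])
    c_,s_=np.cos(w),np.sin(w); return s@np.array([[c_,s_,0],[-s_,c_,0],[0,0,1]])+[x,y,z]
def hullmask(uv,off,sz,k=6):
    m=np.zeros((sz*k,sz*k),np.uint8); h=cv2.convexHull(np.round((uv-off+.5)*k).astype(np.int32)); cv2.fillConvexPoly(m,h.reshape(-1,2),1); return m
def bluemask(c,im,uv,hw=24):
    h=cv2.cvtColor(im,cv2.COLOR_BGR2HSV); m=((h[...,0]>100)&(h[...,0]<122)&(h[...,1]>150)&(h[...,2]>50)).astype(np.uint8)
    off=np.round(uv).astype(int)-hw; m=m[off[1]:off[1]+2*hw,off[0]:off[0]+2*hw]
    n,l,s,_=cv2.connectedComponentsWithStats(m); m=(l==1+np.argmax(s[1:,4])).astype(np.uint8)
    p=np.argwhere(m)[:,::-1]+off; p=np.concatenate([p+d for d in([-.5,-.5],[.5,-.5],[-.5,.5],[.5,.5])])
    return hullmask(p,off,2*hw),off,2*hw
def fitclip(ims,uvs,x0):
    T={c:bluemask(c,ims[c],uvs[c]) for c in ims}
    def cost(p):
        r=0
        for c,(m,off,sz) in T.items():
            q=hullmask(proj(c,box(p)),off,sz); r+=1-(q&m).sum()/(q|m).sum()
        return r
    x0=np.array(x0); b=[(v-.02,v+.02) for v in x0]+[(0,np.pi)]
    r=differential_evolution(cost,b,popsize=12,maxiter=60,seed=0,tol=1e-6); return r.x,r.fun
E
cat > m.py <<'E'
from h import *
S=[[291,101.2],[254.8,156],[338.1,147],[216.9,233.7],[325.5,280.5],[359.5,245.4],[282.8,312.7]]
T=[[189.3,308.7],[275.5,269.7],[192.2,222],[381.1,209.1],[284.7,162.5],[228.8,168.5],[338.7,165.8]]
X=tri(S,T); print(np.round(X,3)); print(np.round(proj("top",X)-T,1).tolist())
print("base", np.round(onz("top",[[202,309],[277,278],[206,234],[362,229]],.012),3).tolist(), np.round(onz("scene",[[290,151],[258,199],[334,190]],.012),3).tolist())
im={c:cv2.imread(f"pics/{c}0.png") for c in("scene","top")}
a=im["scene"][85:170,245:345]; b=im["top"][280:345,160:240]
a=cv2.resize(a,(400,340),interpolation=cv2.INTER_CUBIC); b=cv2.resize(b,(400,325),interpolation=cv2.INTER_CUBIC)
cv2.imwrite("pics/crop1.png",np.hstack([a[:325],b]))
p,f=fitclip(im,{"scene":np.array(S[0]),"top":np.array(T[0])},X[0]); print(np.round(p,4),np.degrees(p[3]),f)
E
python3 m.py
```

```text
[[ 0.47   0.144  0.169]
 [ 0.541 -0.007  0.155]
 [ 0.625  0.151  0.149]
 [ 0.659 -0.191  0.173]
 [ 0.796 -0.02  -0.003]
 [ 0.777  0.102 -0.007]
 [ 0.795 -0.139 -0.005]]
[[0.5, 0.4], [2.2, 1.5], [1.6, 1.2], [-0.7, -0.5], [1.4, 1.0], [2.6, 1.9], [0.2, 0.2]]
base [[0.471, 0.145, 0.012], [0.539, -0.007, 0.012], [0.628, 0.147, 0.012], [0.65, -0.187, 0.012]] [[0.476, 0.139, 0.012], [0.545, -0.012, 0.012], [0.634, 0.143, 0.012]]Traceback (most recent call last):
  File "m.py", line 10, in <module>
    p,f=fitclip(im,{"scene":np.array(S[0]),"top":np.array(T[0])},X[0]); print(np.round(p,4),np.degrees(p[3]),f)
        ~~~~~~~^^^^^^^^^^^^^^^^^^^^^^^^^^^^^^^^^^^^^^^^^^^^^^^^^^^^^^^
  File "h.py", line 34, in fitclip
    r=differential_evolution(cost,b,popsize=12,maxiter=60,seed=0,tol=1e-6); return r.x,r.fun
    return fun(*args, **kwargs)
    ret = solver.solve()
    next(self)
    ~~~~^^^^^^
    energy = self.func(parameters)
    return self.f(x, *self.args)
           ~~~~~~^^^^^^^^^^^^^^^
  File "h.py", line 31, in cost
    q=hullmask(proj(c,box(p)),off,sz); r+=1-(q&m).sum()/(q|m).sum()
               ~~~~^^^^^^^^^^
  File "h.py", line 10, in proj
    K,R,t,d=P(c); return cv2.projectPoints(np.array(X,float).reshape(-1,1,3),cv2.Rodrigues(R)[0],t,K,d)[0].reshape(-1,2)
            ~^^^
  File "h.py", line 3, in P
    def P(c): p=bot.camera_params(c); return [np.array(p[k]) for k in("K","R","t")]+[np.array([p["k1"],0,0,0.])]
                ~~~~~~~~~~~~~~~~~^^^
ValueError: time passes only in moves, steps and waits
```

View pics/crop1.png

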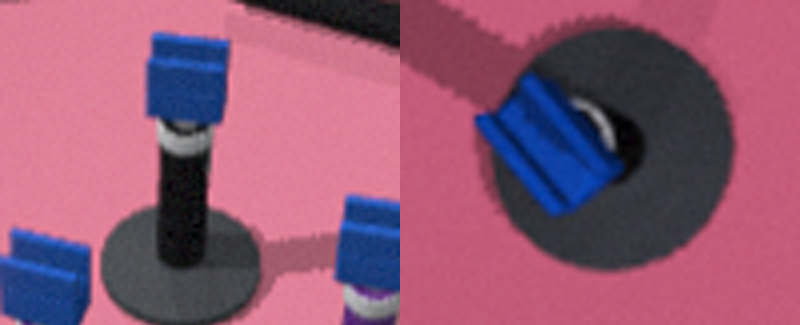

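The crop shows a black sleeve and dark base under the chosen blue clip (crop 190,80 on the left), and in the top view its U channel running diagonally. The choice is confirmed, so I cache the calibration and fit the yaw.

```bash
sed -i 's/^def P(c)/import functools\n@functools.lru_cache(None)\ndef P(c)/' h.py
cat >> m.py <<'E'
from scipy.spatial.transform import Rotation as Ro
o=bot.get_obs(); R=Ro.from_quat(np.r_[o["tool_rot"][1:],o["tool_rot"][0]]); print("tool axes\n",R.as_matrix().round(3))
E
python3 m.py
```

```text
[[ 0.47   0.144  0.169]
 [ 0.541 -0.007  0.155]
 [ 0.625  0.151  0.149]
 [ 0.659 -0.191  0.173]
 [ 0.796 -0.02  -0.003]
 [ 0.777  0.102 -0.007]
 [ 0.795 -0.139 -0.005]]
[[0.5, 0.4], [2.2, 1.5], [1.6, 1.2], [-0.7, -0.5], [1.4, 1.0], [2.6, 1.9], [0.2, 0.2]]
base [[0.471, 0.145, 0.012], [0.539, -0.007, 0.012], [0.628, 0.147, 0.012], [0.65, -0.187, 0.012]] [[0.476, 0.139, 0.012], [0.545, -0.012, 0.012], [0.634, 0.143, 0.012]]
[0.4701 0.1453 0.1583 0.7737] 44.3296689773649 0.17468138644609232
tool axes
 [[ 0.968  0.     0.252]
 [-0.252  0.     0.968]
 [-0.    -1.     0.   ]]
```

The clip sits at about (0.470, 0.144), z ≈ 0.165, with yaw ≈ 44°. The jaws' z axis has to go to 134°, so the tool turns −59° about its y. The shift is tool x +0.419 and z −0.417, and I raise 60 mm first.

```bash
python3 -m crank '[{"linear":[0,-0.06,0],"dr":[0,0,0],"hand":1},{"linear":[0.042,-0.06,-0.042],"dr":[0,-7,0],"hand":1},{"linear":[0.12,-0.06,-0.12],"dr":[0,-14,0],"hand":1},{"linear":[0.2,-0.06,-0.2],"dr":[0,-28,0],"hand":1},{"linear":[0.3,-0.06,-0.3],"dr":[0,-42,0],"hand":1},{"linear":[0.419,-0.06,-0.417],"dr":[0,-59,0],"hand":1},{"linear":[0.419,-0.06,-0.417],"dr":[0,-59,0],"hand":1},{"linear":[0.419,-0.06,-0.417],"dr":[0,-59,0],"hand":1},{"linear":[0.419,-0.06,-0.417],"dr":[0,-59,0],"hand":1},{"linear":[0.419,-0.06,-0.417],"dr":[0,-59,0],"hand":1}]' 40
cat > st.py <<'E'
from h import *
from scipy.spatial.transform import Rotation as Ro
import sys
g=np.array([float(v) for v in sys.argv[1:4]]); yaw=float(sys.argv[4])
o=bot.get_obs(); R=Ro.from_quat(np.r_[o["tool_rot"][1:],o["tool_rot"][0]]); M=R.as_matrix()
d=np.radians(yaw); z=np.array([np.cos(d),np.sin(d),0]); y=np.array([0,0,-1.]); G=np.c_[np.cross(y,z),y,z]
print("t",round(o["t"],2),"pos",o["eef_pos"].round(4),"q",o["q"].round(2),"F",np.round(o["contact_force"],1),"w",round(float(o["gripper_width"]),3))
print("linear",(M.T@(g-o["eef_pos"])).round(4),"dr",np.degrees(Ro.from_matrix(M.T@G).as_rotvec()).round(1))
E
python3 st.py 0.470 0.144 0.29 134.3
```

```text
t: 1.53
eef_pos: [0.3558, 0.3381, 0.2902]
tool_rot: [0.654, -0.654, -0.27, 0.269]
contact_force: [1.1, 0.5, 0.4]
gripper_width: 0.999
t 1.53 pos [0.3558 0.3381 0.2902] q [-0.9   0.11  0.02  1.91 -0.    1.11  1.47] F [1.1 0.5 0.4] w 0.999
linear [-0.0556  0.     -0.2182] dr [-0.   0.5  0.1]
```

```bash
python3 -m crank '[{"linear":[-0.0556,0,-0.2182],"dr":[0,0.5,0],"hand":1},{"linear":[-0.0556,0,-0.2182],"dr":[0,0.5,0],"hand":1},{"linear":[-0.0556,0,-0.2182],"dr":[0,0.5,0],"hand":1},{"linear":[-0.0556,0,-0.2182],"dr":[0,0.5,0],"hand":1},{"linear":[-0.0556,0,-0.2182],"dr":[0,0.5,0],"hand":1},{"linear":[-0.0556,0,-0.2182],"dr":[0,0.5,0],"hand":1},{"linear":[-0.0556,0,-0.2182],"dr":[0,0.5,0],"hand":1},{"linear":[-0.0556,0,-0.2182],"dr":[0,0.5,0],"hand":1}]'
python3 st.py 0.470 0.144 0.15 134.3
python3 - <<'E'
from h import *
for c in("scene","top"): cv2.imwrite(f"pics/{c}1.png",bot.read_camera(c))
a=cv2.imread("pics/scene1.png")[20:180,210:370]; b=cv2.imread("pics/top1.png")[220:380,120:280]
cv2.imwrite("pics/crop2.png",np.hstack([cv2.resize(v,(400,400),interpolation=cv2.INTER_CUBIC) for v in(a,b)]))
E
```

```text
t: 2.2
eef_pos: [0.4686, 0.1437, 0.29]
tool_rot: [0.656, -0.656, -0.264, 0.263]
contact_force: [-0.2, 1.4, 0.4]
gripper_width: 1.0
t 2.2 pos [0.4686 0.1437 0.29  ] q [-0.62  0.11  0.22  1.92 -0.03  1.11  1.94] F [-0.2  1.4  0.4] w 1.0
linear [ 0.0012  0.14   -0.0008] dr [-0.  -0.6  0. ]
```

View pics/crop2.png

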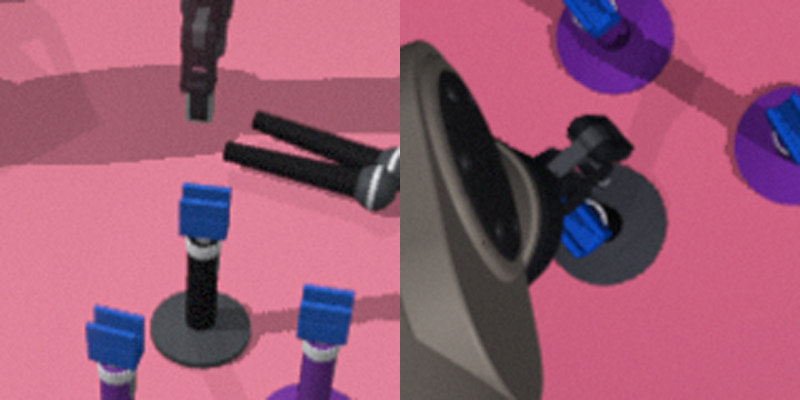

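The gripper hangs straight above the clip with its jaws across the flat sides: fingertip at crop (200,110), clip at (205,210). I descend and close.

```bash
python3 -m crank '[{"linear":[0.001,0.035,-0.001],"dr":[0,-0.5,0],"hand":1},{"linear":[0.001,0.07,-0.001],"dr":[0,-0.5,0],"hand":1},{"linear":[0.001,0.1,-0.001],"dr":[0,-0.5,0],"hand":1},{"linear":[0.001,0.12,-0.001],"dr":[0,-0.5,0],"hand":1},{"linear":[0.001,0.14,-0.001],"dr":[0,-0.5,0],"hand":1},{"linear":[0.001,0.14,-0.001],"dr":[0,-0.5,0],"hand":1},{"linear":[0.001,0.14,-0.001],"dr":[0,-0.5,0],"hand":1}]'
python3 -m crank '[{"linear":[0,0,0],"dr":[0,0,0],"hand":-1},{"linear":[0,0,0],"dr":[0,0,0],"hand":-1},{"linear":[0,0,0],"dr":[0,0,0],"hand":-1},{"linear":[0,0,0],"dr":[0,0,0],"hand":-1},{"linear":[0,0,0],"dr":[0,0,0],"hand":-1},{"linear":[0,0,0],"dr":[0,0,0],"hand":-1},{"linear":[0,0,0],"dr":[0,0,0],"hand":-1},{"linear":[0,0,0],"dr":[0,0,0],"hand":-1},{"linear":[0,0,0],"dr":[0,0,0],"hand":-1}]' 40
```

```text
t: 2.88
eef_pos: [0.4687, 0.1456, 0.1494]
tool_rot: [0.654, -0.654, -0.267, 0.269]
contact_force: [-0.2, -0.1, 0.7]
gripper_width: 0.999
t: 3.63
eef_pos: [0.4699, 0.1448, 0.1502]
tool_rot: [0.655, -0.655, -0.267, 0.267]
contact_force: [-1.6, 1.2, 5.5]
gripper_width: 0.301
```

Gripped at 0.301 × 85 ≈ 26 mm, with little side force. I lift straight up.

```bash
python3 -m crank '[{"linear":[0,-0.01,0],"dr":[0,0,0],"hand":-1},{"linear":[0,-0.02,0],"dr":[0,0,0],"hand":-1},{"linear":[0,-0.03,0],"dr":[0,0,0],"hand":-1},{"linear":[0,-0.04,0],"dr":[0,0,0],"hand":-1},{"linear":[0,-0.05,0],"dr":[0,0,0],"hand":-1},{"linear":[0,-0.056,0],"dr":[0,0,0],"hand":-1},{"linear":[0,-0.062,0],"dr":[0,0,0],"hand":-1},{"linear":[0,-0.062,0],"dr":[0,0,0],"hand":-1}]'
python3 - <<'E'
from h import *
im=bot.read_camera("scene"); cv2.imwrite("pics/scene2.png",im); b=bot.read_camera("top"); cv2.imwrite("pics/top2.png",b)
cv2.imwrite("pics/crop3.png",np.hstack([cv2.resize(im[50:170,230:350],(400,400),interpolation=cv2.INTER_CUBIC),cv2.resize(b[250:350,140:240],(400,400),interpolation=cv2.INTER_CUBIC)]))
E
```

```text
t: 4.3
eef_pos: [0.4699, 0.1448, 0.2125]
tool_rot: [0.655, -0.655, -0.267, 0.267]
contact_force: [-1.1, 2.0, 5.0]
gripper_width: 0.302
```

View pics/crop3.png

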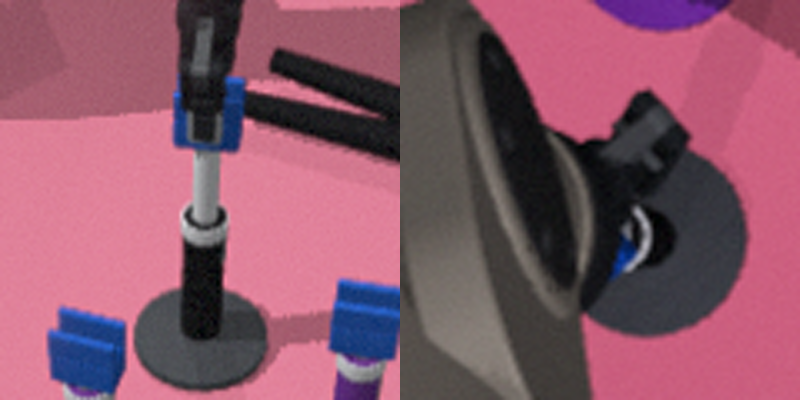

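The post has extended (crop 205,185), but no red button shows yet on the sleeve. I go up in small steps and watch the force.

```bash
python3 -m crank '[{"linear":[0,-0.002,0],"dr":[0,0,0],"hand":-1},{"linear":[0,-0.004,0],"dr":[0,0,0],"hand":-1},{"linear":[0,-0.006,0],"dr":[0,0,0],"hand":-1},{"linear":[0,-0.006,0],"dr":[0,0,0],"hand":-1}]'
python3 -m crank '[{"linear":[0,-0.002,0],"dr":[0,0,0],"hand":-1},{"linear":[0,-0.004,0],"dr":[0,0,0],"hand":-1},{"linear":[0,-0.004,0],"dr":[0,0,0],"hand":-1}]'
python3 - <<'E'
from h import *
im=bot.read_camera("scene"); cv2.imwrite("pics/scene3.png",im); b=bot.read_camera("top"); cv2.imwrite("pics/top3.png",b)
cv2.imwrite("pics/crop4.png",np.hstack([cv2.resize(im[50:170,230:350],(400,400),interpolation=cv2.INTER_CUBIC),cv2.resize(b[250:350,140:240],(400,400),interpolation=cv2.INTER_CUBIC)]))
for c in("scene","top"): print([(d["extent"],d["score"]) for d in bot.search_frame(c,"blue_button")][:4],[(d["xy"],d["score"]) for d in bot.place_of(c,"blue_clip")][:4])
E
```

```text
t: 4.73
eef_pos: [0.4699, 0.1448, 0.2177]
tool_rot: [0.655, -0.655, -0.267, 0.267]
contact_force: [1.2, 3.1, 0.4]
gripper_width: 0.301
t: 4.98
eef_pos: [0.4699, 0.1448, 0.2219]
tool_rot: [0.655, -0.655, -0.267, 0.267]
contact_force: [1.5, 4.4, -1.9]
gripper_width: 0.302
[] [([295.0, 78.1], 0.96), ([256.7, 154.3], 0.82), ([341.3, 148.4], 0.73)]
[] [([276.8, 269.2], 0.75), ([194.5, 219.6], 0.65), ([182.0, 307.9], 0.46)]
```

View pics/crop4.png

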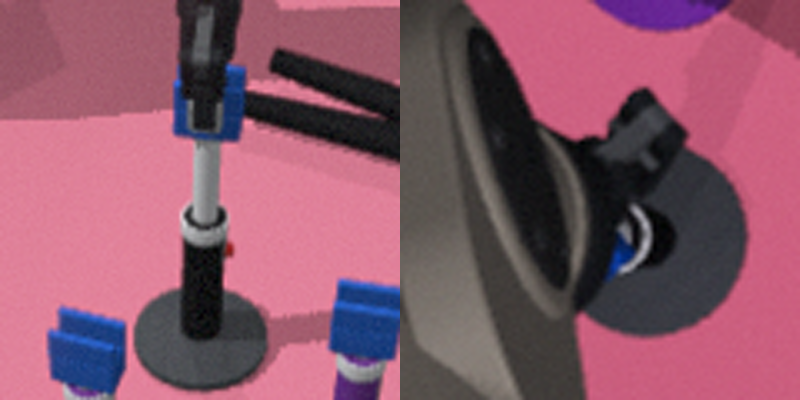

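The red button now stands out on the sleeve's right side (crop 229,248; scene ≈ (299,124)). I open, then retreat upward.

```bash
python3 -m crank '[{"linear":[0,0,0],"dr":[0,0,0],"hand":1},{"linear":[0,0,0],"dr":[0,0,0],"hand":1},{"linear":[0,0,0],"dr":[0,0,0],"hand":1},{"linear":[0,0,0],"dr":[0,0,0],"hand":1},{"linear":[0,0,0],"dr":[0,0,0],"hand":1},{"linear":[0,0,0],"dr":[0,0,0],"hand":1},{"linear":[0,0,0],"dr":[0,0,0],"hand":1},{"linear":[0,0,0],"dr":[0,0,0],"hand":1}]'
python3 -m crank '[{"linear":[0,-0.02,0],"dr":[0,0,0],"hand":1},{"linear":[0,-0.04,0],"dr":[0,0,0],"hand":1},{"linear":[0,-0.07,0],"dr":[0,0,0],"hand":1},{"linear":[0,-0.1,0],"dr":[0,0,0],"hand":1},{"linear":[0,-0.13,0],"dr":[0,0,0],"hand":1},{"linear":[0,-0.13,0],"dr":[0,0,0],"hand":1},{"linear":[0,-0.13,0],"dr":[0,0,0],"hand":1},{"linear":[0,-0.13,0],"dr":[0,0,0],"hand":1}]'
python3 - <<'E'
from h import *
U={}
for c in("scene","top"):
    im=bot.read_camera(c); cv2.imwrite(f"pics/{c}4.png",im)
    for n in("blue_clip","yellow_clip","tumbler"):
        print(c,n,[(np.round(d["xy"],1).tolist(),round(d["score"],2)) for d in bot.place_of(c,n)][:4])
a=cv2.imread("pics/scene4.png")
cv2.imwrite("pics/crop5.png",np.hstack([cv2.resize(a[50:170,230:350],(400,400),interpolation=cv2.INTER_CUBIC),cv2.resize(cv2.imread("pics/top4.png")[100:380,110:390],(400,400))]))
# clip height from scene over the stand axis
xy=(.470,.1445)
for z in(.22,.228,.235): print(z,proj("scene",[[*xy,z]]).round(1),proj("top",[[*xy,z]]).round(1))
E
```

```text
t: 5.95
eef_pos: [0.4697, 0.1445, 0.2218]
tool_rot: [-0.655, 0.655, 0.267, -0.267]
contact_force: [0.6, -0.7, -0.5]
gripper_width: 1.0
t: 6.62
eef_pos: [0.4694, 0.1444, 0.3513]
tool_rot: [0.655, -0.655, -0.267, 0.267]
contact_force: [-0.5, 0.9, -1.1]
gripper_width: 1.001
scene blue_clip [([293.6, 76.9], 0.97), ([339.2, 147.6], 0.91), ([257.0, 155.0], 0.64), ([215.4, 233.4], 0.51)]
scene yellow_clip [([217.7, 231.2], 0.63)]
scene tumbler [([324.8, 280.0], 0.95), ([360.8, 245.8], 0.71), ([285.1, 312.3], 0.55)]
top blue_clip [([278.9, 272.8], 0.77), ([191.5, 219.6], 0.71), ([182.0, 312.9], 0.66)]
top yellow_clip [([379.7, 213.4], 0.68)]
top tumbler [([336.0, 165.7], 0.97), ([283.2, 164.8], 0.81), ([231.3, 167.5], 0.7)]
0.22 [[292.3  84. ]] [[184.5 308.5]]
0.228 [[292.4  81.2]] [[183.6 308.4]]
0.235 [[292.5  78.7]] [[182.8 308.4]]
```

View pics/crop5.png

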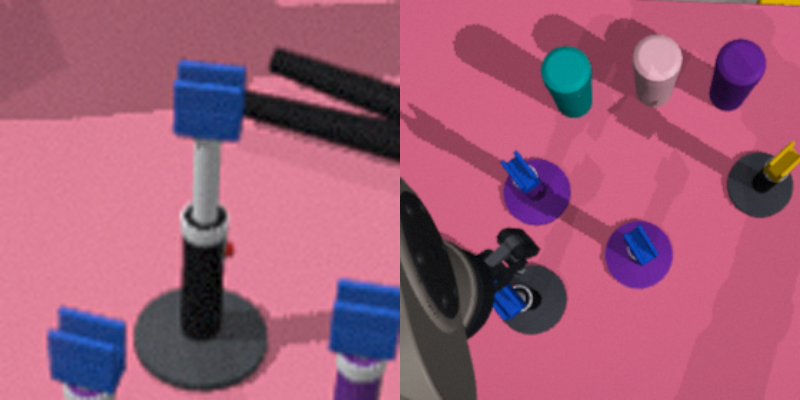

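The clip has stayed up with the gripper clear, and the red button still stands out at crop (229,248). Its height reads about 0.235–0.24 m. The yellow stand and the pink tumbler are unmoved, so I hand in.

```bash
python3 -c "
from station import bot; print(bot.hand_in())"
```

```text
the job is handed in; nothing more can be done
None
```

I gripped the blue clip on the black-sleeved, dark-based stand and pulled it up about 72 mm until the red button came out. Then I let go, backed off straight up, and handed in at about 7 s of the 29 s allowed.

**Last checks:**
- **Lock:** the red button showed outside the sleeve both before and after release. How far it came out was judged by eye: the detector did not find it in either camera, so I have no number for it.
- **Clip height:** it reads about 0.235–0.24 m from the scene camera and did not sink after release. This figure assumes the stand axis stayed at the place I had measured. Two starting-height estimates disagreed (0.158 m from the shape fit, 0.169 m from two views), but both put the lifted clip above 0.228 m. The last top-view detection of the clip was about 4 px off, with a low score of 0.66.
- **Yellow clip and tumbler:** neither looked moved in the pictures. Their detections shifted by at most about 4 px and 3 px, which is within the detector's own scatter.
- **Robot:** the gripper was fully open at the end, with its fingertips about 90 mm above the clip's top, and the contact force reading was about 1 N.

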